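# Click one sharps box shut for transport, lock the other

### The arm

A 7-joint arm with a two-finger parallel gripper is mounted at the origin on the work surface. World frame = base frame: x ahead of the robot, y to its left, z up, the work surface at z = 0. Lengths are in m, angles in rad, forces in N, time in s.
With the tool pointing down it reaches from about 0.4 to 0.9 m from the base axis. Payload 5.5 kg.
Tool frame: the origin (TCP) lies between the finger pads; the fingertips stand 22 mm ahead of it and the grasp point (between the pads) lies 3 mm ahead of it (r.tip_extent is the distance from the TCP to the fingertips, in m); z points along the fingers, y is the direction in which the jaws open and shut (so a half turn about z gives the same grasp; the last joint's range is limited). The gripper opens to 85 mm and grips with 20 to 120 N. Pads are 22 mm wide; open, the fingers measure 114 mm over their backs; the gripper's body (76 mm by 85 mm) begins 54 mm behind the grasp point. The pads swing forward as they close: fully open they stand 13 mm farther back than shut.
Start: joints at [-1.017, 0.501, -0.427, 1.55, 0.221, 1.138, -0.21], TCP at [0.186, 0.623, 0.253] pointing down, gripper open.
Joint ranges: [-2.88, 2.88], [-0.31, 2.03], [-1.54, 1.56], [0.2, 2.42], [-1.41, 4.55], [0.19, 2.02], [-2.57, 2.57]. Speed limits (rad/s): [2.57, 2.57, 3.14, 3.14, 3.14, 3.14, 3.14].

### API

Orientations are given as a unit quaternion [x, y, z, w].
In Python, from plant import r gives the robot as it stands.
- The arm moves only by the tool send_rows, never from a script. Its argument "commands" is one flat list of numbers, 7 for each row, row after row: the shift along the tool's x, y, z in mm, then the turn, a rotation vector about the tool's x, y, z in rad, then the opening in per cent of the stroke, from 0 (shut) to 100 (fully open). In form: [x, y, z, ax, ay, az, claw, x, y, z, ax, ay, az, claw, ...]. A call has 1 to 10 rows; each row shifts and turns the pose as measured when the row begins, along the tool's axes as they then stand; what a row does not reach is not made up. A row lasts 1/12 s, in which the tool goes at most 41.7 mm and 7.16 degrees, less where a joint would pass 70% of its speed; a pose out of reach is approached as far as the arm can. A call with a gripper value outside its range is refused whole. The fingers move at their own pace and stop on an object; "squeeze" is the grip in N (left out, the last holds). Time passes only in rows, so rows that do not move let the fingers close. It gives the time, the measured TCP pose, the force and the opening at its end, in the units of the state.
- r.read_state(): the state, without advancing time (a new reading comes with each control period).
- r.snapshot(name): name is "scene" or "side" or "wrist"; returns a dict with "image" (420x560x3 uint8, red, green, blue), "range_z" (420x560 float32, m along the optical axis (not along the pixel's ray), 0 where there is no reading), "K" (3x3 intrinsics, pixels), "dist_coeffs" ([k1, k2, p1, p2, k3] as OpenCV has them; the pictures are not rectified), "T" (4x4, takes a point from camera to world coordinates); the wrist camera has in their place "tool_from_camera" (4x4, takes a point from camera to tool coordinates, whose origin is the TCP and whose axes are the flange's). Camera axes: x right, y up, looking along -z (the intrinsics and any distortion apply to the point x, -y, -z); pixel columns grow to the right and rows downward; lengths in m; the calibration is good to about 2 mm. A picture is of the moment at which its call begins: read the wrist's pose just before it.
- r.close_job(): hands the job in, once; it reports no verdict.
Trained networks look in a picture, given as the dict that the camera call returned (one of the last four; its "shot" number tells which), for a name from the list of things; names that differ only in an ending like _2 or _b are one class to them, and where a whole thing is asked for, a point or a joint stands for the part that bears it (a point fixed in the world has none). Each returns a list of dicts, best first, with "confidence" (0 to 1); they miss things now and then, are a little off and sometimes report something else, mostly with a low value. They report only what shows in the picture. A call takes as long as a camera call.
- r.recognise(picture, name): "point" ([x, y, z] in m, in the coordinates of the camera as it stood for that picture, good to about 4 mm: the middle of the surface that is visible of it).
- r.outline_of(picture, name): "mask" (420x560 bool, what is visible of it).
The state is a dict: "time": time; "qpos": joint angles; "joint_vel": joint speeds; "effort": joint torques, N m; "ee_pos": TCP position; "tcp_rot": TCP orientation; "ft_force": force on the tool from outside, world axes, zero at the start; "wrist_torque": the same for the moment, N m; "gripper_width": opening from 0.0 (shut) to 1.0 (fully open).
Only numpy, scipy, OpenCV 4.12 (cv2) and the standard library are available. Lean on these libraries where they do the work, as an engineer would, in place of code of your own. Each camera call takes 0.05 s, during which the arm holds its last target.

### The job

Get the two sharps boxes ready for the drive: with a fingertip, push the shutter of the taller box across its opening just until it clicks into the temporary-closing notch, and never over the second stud to the final stop. Push the shutter of the lower box past that click, all the way to its final stop. Only push: pick nothing up, and leave the other things on the table where they stand.

Things in the scene. Friction and masses are not known exactly. Their poses are not given: they have to be found in the camera images.
- tall_box: The taller of two yellow sharps boxes with a white lid, held fast in a steel holder: 230 (x) x 150 (y) mm, lid surface 170 mm above the table. Origin: centre of the underside. Its x axis is the direction in which its shutter is pushed shut; z is up. The opening in the lid is 50 x 64 mm, at x = 20 to 70 mm.
- tall_shutter (a joint): Travel of the taller box's shutter in m along the box's +x: 0 = fully open, 0.059 = resting in the temporary-closing notch, 0.082 = final stop. Starts between 0 and 0.03; rubs with about 2 N. The push rises from 0.041 to about 9 N by 0.043 and then eases; just past 0.050 the shutter jumps by itself into the notch (the push dips to nothing); on from there takes about 13 N; it tops the second stud at 0.0695 and runs free to the stop.
- tall_studs (a point): Mid-point between the two round white studs, 14 mm high and 16 mm wide, on the taller box's lid, fixed, 20 mm apart along box x on the +y side, at lid height. A sprung nub (8 mm ball on the shutter's +y side) rides over them; the shutter is in the temporary-closing notch when the nub sits between the two. Left part-way up a stud, the shutter springs back.
- tall_push (a point): Centre of the upright push face of the taller box's shutter (moves with it). The face is 90 mm wide (box y), looks along the box's -x and reaches from 4 to 27 mm above the lid; this point lies 15.5 mm above the lid, at x = -75 mm of the box at shutter 0. Behind the face the 5 mm high shutter plate goes on for 5 mm, then flat lid (40 mm to its rear edge at shutter 0); ahead a ramp slopes down.
- low_box: The lower of two yellow sharps boxes with a white lid, held fast in a steel holder: 230 (x) x 150 (y) mm, lid surface 100 mm above the table. Origin: centre of the underside. Its x axis is the direction in which its shutter is pushed shut; z is up. The opening in the lid is 50 x 64 mm, at x = 20 to 70 mm.
- low_shutter (a joint): Travel of the lower box's shutter in m along the box's +x: 0 = fully open, 0.059 = resting in the temporary-closing notch, 0.082 = final stop. Starts between 0 and 0.03; rubs with about 2 N. The push rises from 0.041 to about 9 N by 0.043 and then eases; just past 0.050 the shutter jumps by itself into the notch (the push dips to nothing); on from there takes about 13 N; it tops the second stud at 0.0695 and runs free to the stop.
- low_studs (a point): Mid-point between the two round white studs, 14 mm high and 16 mm wide, on the lower box's lid, fixed, 20 mm apart along box x on the +y side, at lid height. A sprung nub (8 mm ball on the shutter's +y side) rides over them; the shutter is in the temporary-closing notch when the nub sits between the two. Left part-way up a stud, the shutter springs back.
- low_push (a point): Centre of the upright push face of the lower box's shutter (moves with it). The face is 90 mm wide (box y), looks along the box's -x and reaches from 4 to 27 mm above the lid; this point lies 15.5 mm above the lid, at x = -75 mm of the box at shutter 0. Behind the face the 5 mm high shutter plate goes on for 5 mm, then flat lid (40 mm to its rear edge at shutter 0); ahead a ramp slopes down.
- pump_bottle: Bystander, loose: white pump bottle, 60 mm across, 171 mm high. Origin: centre of the underside.
- vial: Bystander, loose: small glass vial with metal cap, 32 mm across, 50 mm high. Origin: centre of the underside.
- tape_roll: Bystander, loose: roll of paper tape lying flat, 68 mm across, 25 mm high. Origin: centre of the underside.
- alcohol_bottle: Bystander, loose: white bottle with blue cap, 56 mm across, 150 mm high. Origin: centre of the underside.
- steel_bowl: Bystander, loose: steel bowl, 110 mm across, 40 mm high. Origin: centre of the underside.
- glove_carton: Bystander, loose: pale carton, 240 x 120 x 70 mm high. Origin: centre of the underside.
- swab_carton: Bystander, loose: brown carton, 70 x 110 x 50 mm high. Origin: centre of the underside.

How it is judged:
By the outcome, as a careful person would: the job done as asked, in the order asked, and still so for the second after the job is handed in, with the robot touching nothing.
It also fails if it takes over 58 s, if anything falls off the work surface, if the arm or the gripper's body presses on something with over 40 N, if the wrist force passes 120 N, or if a joint passes its speed limit or range.

## Working session

There is one attempt and no reset: what is moved stays moved. The work goes in short steps, Python scripts to look and compute and a tool call to move; the robot and the scene stay as the last step left them, time stands still between calls to the robot, and variables do not carry over. Pictures are saved under pics/ and viewed, and the job is handed in when it is done.

Besides the shell and the picture viewer there is one more tool, called by a JSON object that holds its "op" and its "data", one argument or row to a line. send_rows: Moves the arm, as the interface text tells. Its arguments: {"type":"object","properties":{"commands":{"type":"array"},"squeeze":{"type":"number"}},"required":["commands"]}

```bash
mkdir -p pics; ls; cat > h.py <<'E'
import numpy as np, cv2
from plant import r
from scipy.spatial.transform import Rotation as R
def save(p,n): cv2.imwrite('pics/'+n, p['image'][:,:,::-1])
def toworld(p,pt,st=None):
    T=p['T'] if 'T' in p else None
    if T is None:
        M=np.eye(4);M[:3,:3]=R.from_quat(st['tcp_rot']).as_matrix();M[:3,3]=st['ee_pos'];T=M@p['tool_from_camera']
    pt=np.asarray(pt);return pt@T[:3,:3].T+T[:3,3]
def cloud(p,st=None):
    d=p['range_z'];h,w=d.shape
    u,v=np.meshgrid(np.arange(w),np.arange(h))
    x=cv2.undistortPoints(np.stack([u,v],-1).reshape(-1,1,2).astype(np.float64),p['K'],np.array(p['dist_coeffs'])).reshape(h,w,2)
    c=np.stack([x[...,0]*d,-x[...,1]*d,-d],-1)
    return toworld(p,c.reshape(-1,3),st).reshape(h,w,3),d>0
E
python3 - <<'E'
from h import *
s=r.read_state();print(s)
for n in ['scene','side']:
    p=r.snapshot(n);save(p,n+'0.png')
    for k in ['tall_box','low_box','tall_shutter','low_shutter','tall_studs','low_studs','tall_push','low_push','pump_bottle','vial','tape_roll','alcohol_bottle','steel_bowl','glove_carton','swab_carton']:
        try:
            print(n,k,[(np.round(toworld(p,q['point']),3).tolist(),round(q['confidence'],2)) for q in r.recognise(p,k)[:2]])
        except Exception as e: print(k,e)
print(r.read_state()['time'])
E
```

```text
pics
{'time': 0.0, 'qpos': array([-1.01680555,  0.50184086, -0.42682691,  1.55148927,  0.22075811,
        1.13830193, -0.21028661]), 'joint_vel': array([ 1.77975436e-03,  6.31674079e-05,  2.27632698e-04,  7.54027840e-04,
        3.88424040e-04, -1.33945493e-04,  1.08117041e-03]), 'effort': array([-8.25479237e-04, -5.69496739e+01, -5.81671983e+00, -2.80950290e+01,
        1.05814962e-02,  1.15759435e-02, -2.14342481e-05]), 'ee_pos': array([0.18617808, 0.62206155, 0.25225051]), 'tcp_rot': array([ 1.44839162e-01,  9.89454713e-01, -9.73332675e-04, -1.99687272e-04]), 'ft_force': array([ 0.57655473, -0.86517413, -0.61567229]), 'wrist_torque': array([ 0.00080791, -0.0237087 ,  0.02149388]), 'gripper_width': 1.0030510169744908}
scene tall_box [([0.563, -0.255, 0.162], 0.86), ([0.511, -0.277, 0.178], 0.59)]
scene low_box [([0.539, 0.243, 0.102], 0.78)]
scene tall_shutter [([0.514, -0.276, 0.183], 0.79)]
scene low_shutter [([0.498, 0.262, 0.11], 0.83)]
scene tall_studs [([0.565, -0.253, 0.161], 0.66)]
scene low_studs [([0.544, 0.245, 0.099], 0.89)]
scene tall_push [([0.508, -0.277, 0.179], 0.
[... 636 characters left out ...]
ow_shutter [([0.491, 0.26, 0.109], 0.59), ([0.801, -0.161, 0.025], 0.26)]
side tall_studs [([0.476, -0.306, 0.167], 0.8)]
side low_studs [([0.598, 0.503, 0.047], 0.74), ([0.499, 0.224, 0.099], 0.63)]
side tall_push [([0.503, -0.288, 0.171], 0.91)]
side low_push [([0.495, 0.257, 0.105], 0.88)]
side pump_bottle [([0.457, -0.025, 0.095], 0.9)]
side vial [([0.577, -0.01, 0.038], 0.61)]
side tape_roll [([0.704, -0.004, 0.022], 0.58)]
side alcohol_bottle [([0.744, 0.133, 0.076], 0.82), ([0.507, -0.291, 0.173], 0.64)]
side steel_bowl [([0.801, -0.16, 0.025], 0.82)]
side glove_carton [([0.576, -0.516, 0.071], 0.87)]
side swab_carton [([0.599, 0.506, 0.045], 0.57), ([0.801, -0.162, 0.024], 0.21)]
1.6
```

View pics/scene0.png

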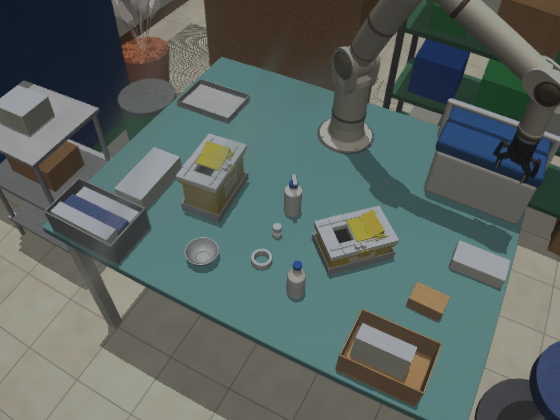

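View pics/side0.png

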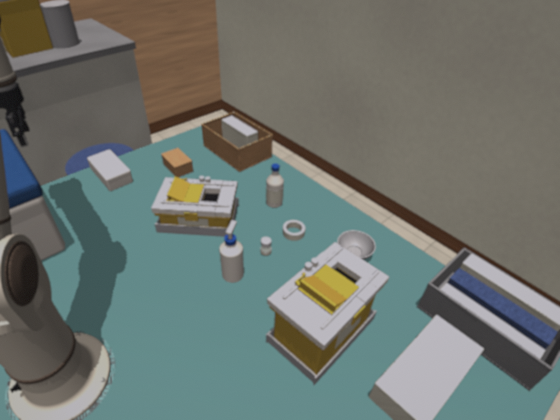

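Scene view: the tall box is at about (213,172) and the low box at about (355,238), both with yellow shutters. Next I'll fit the lid rectangles from depth.

```bash
cat > a.py <<'E'
from h import *
ims=[]
for n in ['scene','side']:
    p=r.snapshot(n); c,ok=cloud(p)
    for nm,ctr,z in [('tall',(0.52,-0.275),.17),('low',(0.52,0.243),.10)]:
        near=ok&(np.hypot(c[...,0]-ctr[0],c[...,1]-ctr[1])<.2)
        lid=near&(abs(c[...,2]-z)<.006)
        up=near&(c[...,2]>z-.02)
        P=c[lid][:,:2]
        rect=cv2.minAreaRect((P*1000).astype(np.float32))
        Pu=c[near&(c[...,2]>z+.02)]
        print(n,nm,lid.sum(),rect,np.median(c[lid][:,2]),'high',len(Pu),Pu[:,:3].mean(0) if len(Pu) else None, Pu[:,2].max() if len(Pu) else None)
        print(np.round(cv2.boxPoints(rect)).tolist())
        v,u=np.where(up);a=p['image'][max(v.min()-5,0):v.max()+25,max(u.min()-5,0):u.max()+5,::-1]
        ims.append(cv2.resize(a,(390,290),interpolation=cv2.INTER_CUBIC)) 
        np.savez('%s_%s.npz'%(n,nm),P=c[near&(c[...,2]>z-.02)],rgb=p['image'][near&(c[...,2]>z-.02)])
cv2.imwrite('pics/crops.png',np.vstack([np.hstack(ims[:2]),np.hstack(ims[2:])]))
E
python3 a.py
```

```text
scene tall 1456 ((524.4866943359375, -283.611572265625), (238.6578369140625, 153.22088623046875), 4.614041328430176) 0.17116889207700936 high 141 [ 0.48642192 -0.28592975  0.19493796] 0.20421577888487885
[[399.0, -217.0], [412.0, -370.0], [650.0, -350.0], [637.0, -198.0]]
scene low 1779 ((517.6845092773438, 241.116455078125), (159.13308715820312, 234.87562561035156), 45.10643005371094) 0.10147950884067103 high 179 [0.47698551 0.28502807 0.12523903] 0.13395453111349398
[[378.0, 268.0], [545.0, 102.0], [657.0, 215.0], [491.0, 380.0]]
side tall 5186 ((523.5827026367188, -284.9893798828125), (232.36866760253906, 151.5123291015625), 5.039255142211914) 0.1695591431646622 high 306 [ 0.48047594 -0.2900095   0.19405069] 0.19896195125713334
[[401.0, -220.0], [415.0, -371.0], [646.0, -350.0], [633.0, -199.0]]
side low 1848 ((519.023193359375, 240.97389221191406), (155.20655822753906, 231.3184814453125), 45.10910415649414) 0.10045227827778092 high 135 [0.47204849 0.28473293 0.1245901 ] 0.13001302246448676
[[382.0, 268.0], [546.0, 104.0], [656.0, 214.0], [492.0, 378.0]]
```

View pics/crops.png

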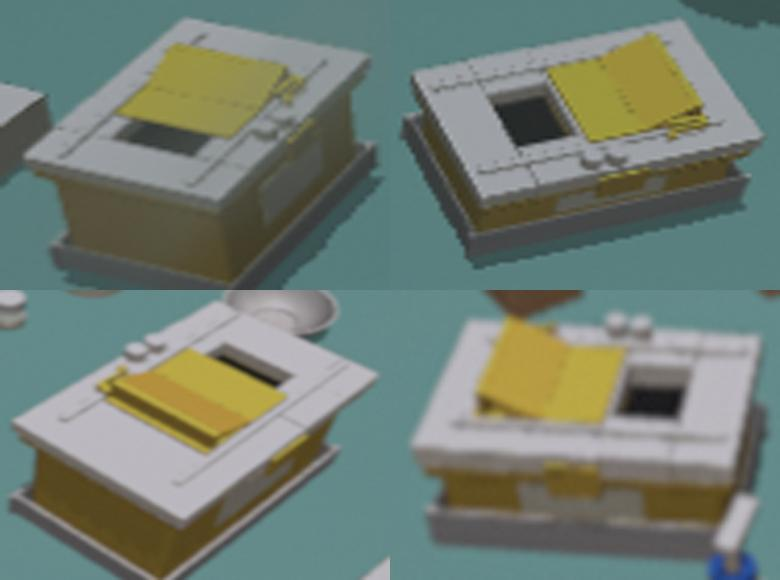

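Box +x directions from the pictures: tall about +4.9°, low about −44.9°. The opening lies ahead of the shutter on both. Next, the shutter positions in the box frames.

```bash
cat > b.py <<'E'
from h import *
B={'tall':(.524,-.2845,np.deg2rad(4.9),.17),'low':(.5185,.241,np.deg2rad(-44.9),.10)}
for nm,(x,y,a,z) in B.items():
    for n in ['scene','side']:
        d=np.load(f'{n}_{nm}.npz');P=d['P']-[x,y,z];rgb=d['rgb'].astype(int)
        bx=P[:,0]*np.cos(a)+P[:,1]*np.sin(a);by=-P[:,0]*np.sin(a)+P[:,1]*np.cos(a)
        yel=(rgb[:,0]-rgb[:,2]>50)&(P[:,2]>-.004)&(abs(by)<.05)
        hi=yel&(P[:,2]>.012)
        print(nm,n,'yel bx',np.round(np.percentile(bx[yel],[1,5,50,95,99])*1000),'hi bx',np.round(np.percentile(bx[hi],[1,5,50,95])*1000),'by',np.round(np.percentile(by[hi],[2,98])*1000))
        st=(P[:,2]>.008)&~(rgb[:,0]-rgb[:,2]>50)&(by>.04)
        if st.sum(): print('studs',st.sum(),np.round([bx[st].min(),bx[st].max(),by[st].min(),by[st].max()],3))
        top=yel&(P[:,2]>.0)
        i=np.digitize(bx,np.arange(-.1,.1,.01))
        print([(round(-.1+.01*(k-1),3),round(1000*np.median(P[yel&(i==k),2]))) for k in np.unique(i[yel])])
E
python3 b.py
cat > plan.py <<'E'
from h import *
import sys
# usage: plan.goto((x,y,z),yawdeg_of_tool_x, claw)
def goto(pos,yaw,claw=0,vmax=36,wmax=.115,nmax=10,slow=None,verbose=True):
    s=r.read_state();p=np.array(s['ee_pos']);Rm=R.from_quat(s['tcp_rot'])
    c,sn=np.cos(np.deg2rad(yaw)),np.sin(np.deg2rad(yaw))
    tgt=R.from_matrix(np.array([[c,sn,0],[sn,-c,0],[0,0,-1]]).T)
    v=np.array(pos)-p;rv=(Rm.inv()*tgt).as_rotvec()
    N=int(np.ceil(max(np.linalg.norm(v)*1000/vmax,np.linalg.norm(rv)/wmax,1)))
    out=[]
    for k in range(min(N,nmax)):
        Rk=Rm*R.from_rotvec(rv*k/N)
        out+= list(np.round(Rk.inv().apply(v/N)*1000,1)+0)+list(np.round(rv/N,3)+0)+[claw]
    print('rows needed',N,'t',s['time'],'pos',np.round(p,4),'rotvec left',np.round(rv,3),'F',np.round(s['ft_force'],1),'q',np.round(s['qpos'],2))
    print([float(o) for o in out])
E
python3 -c "
from plan import *
goto((.36,.42,.30),110)"
```

```text
tall scene yel bx [-49. -43. -10.  33.  38.] hi bx [-50. -47. -31. -11.] by [-42.  43.]
studs 96 [-0.07   0.105  0.04   0.076]
[(np.float64(-0.06), 25), (np.float64(-0.05), 26), (np.float64(-0.04), 22), (np.float64(-0.03), 18), (np.float64(-0.02), 12), (np.float64(-0.01), 7), (np.float64(0.0), 5), (np.float64(0.01), 6), (np.float64(0.02), 5), (np.float64(0.03), 5), (np.float64(0.04), 8)]
tall side yel bx [-54. -51. -16.  34.  38.] hi bx [-51. -50. -42. -20.] by [-44.  43.]
studs 99 [-0.049  0.033  0.045  0.073]
[(np.float64(-0.06), 6), (np.float64(-0.05), 23), (np.float64(-0.04), 21), (np.float64(-0.03), 16), (np.float64(-0.02), 11), (np.float64(-0.01), 5), (np.float64(0.0), 4), (np.float64(0.01), 4), (np.float64(0.02), 4), (np.float64(0.03), 4), (np.float64(0.04), 2)]
low scene yel bx [-71. -68. -33.  11.  15.] hi bx [-73. -69. -54. -32.] by [-42.  47.]
studs 74 [-0.105  0.102  0.041  0.078]
[(np.float64(-0.08), 25), (np.float64(-0.07), 26), (np.float64(-0.06), 21), (np.float64(-0.05), 16), (np.float64(-0.04), 11), (np.float64(-0.03), 7), (np.float64(-0.02), 6), (np.float64(-0.01), 
[... 233 characters left out ...]
t64(-0.06), 20), (np.float64(-0.05), 14), (np.float64(-0.04), 10), (np.float64(-0.03), 6), (np.float64(-0.02), 5), (np.float64(-0.01), 5), (np.float64(0.0), 5), (np.float64(0.01), 5)]
rows needed 9 t 1.7 pos [0.1863 0.6227 0.2533] rotvec left [-0.    -0.     0.931] F [-0.3  0.7  0.6] q [-1.02  0.5  -0.43  1.55  0.22  1.14 -0.21]
[-24.9, -16.0, -5.2, 0.0, 0.0, 0.103, 0.0, -26.5, -13.4, -5.2, 0.0, 0.0, 0.103, 0.0, -27.7, -10.6, -5.2, 0.0, 0.0, 0.103, 0.0, -28.7, -7.7, -5.2, 0.0, 0.0, 0.103, 0.0, -29.3, -4.7, -5.2, 0.0, 0.0, 0.103, 0.0, -29.6, -1.6, -5.2, 0.0, 0.0, 0.103, 0.0, -29.6, 1.5, -5.2, 0.0, 0.0, 0.103, 0.0, -29.3, 4.5, -5.2, 0.0, 0.0, 0.103, 0.0, -28.7, 7.5, -5.2, 0.0, 0.0, 0.103, 0.0]
```

{"op": "send_rows", "data": {
  "commands": [-25, -16, -5, 0, 0, 0.103, 0, -26.5, -13.5, -5, 0, 0, 0.103, 0, -27.5, -10.5, -5, 0, 0, 0.103, 0, -28.5, -7.5, -5, 0, 0, 0.103, 0, -29.5, -4.5, -5, 0, 0, 0.103, 0, -29.5, -1.5, -5, 0, 0, 0.103, 0, -29.5, 1.5, -5, 0, 0, 0.103, 0, -29.5, 4.5, -5, 0, 0, 0.103, 0, -28.5, 7.5, -5, 0, 0, 0.103, 0]
}}

```text
time: 2.45
ee_pos: [0.3558, 0.4167, 0.2975]
tcp_rot: [0.582, 0.813, -0.0, -0.004]
ft_force: [0.6, 0.5, 0.1]
gripper_width: 0.006
```

```bash
python3 -c "
from plan import *
goto((.46,.08,.30),60)"
```

```text
rows needed 10 t 2.45 pos [0.3558 0.4167 0.2975] rotvec left [-0.008 -0.004  0.852] F [0.6 0.5 0.1] q [-0.75  0.25 -0.19  1.76  0.04  1.13 -0.62]
[-35.2, -1.0, -0.5, -0.001, 0.0, 0.085, 0.0, -35.2, 2.0, -0.5, -0.001, 0.0, 0.085, 0.0, -34.9, 5.0, -0.4, -0.001, 0.0, 0.085, 0.0, -34.3, 7.9, -0.4, -0.001, 0.0, 0.085, 0.0, -33.5, 10.8, -0.4, -0.001, 0.0, 0.085, 0.0, -32.5, 13.7, -0.4, -0.001, 0.0, 0.085, 0.0, -31.2, 16.4, -0.4, -0.001, 0.0, 0.085, 0.0, -29.7, 19.0, -0.3, -0.001, 0.0, 0.085, 0.0, -28.0, 21.4, -0.3, -0.001, 0.0, 0.085, 0.0, -26.1, 23.7, -0.3, -0.001, 0.0, 0.085, 0.0]
```

{"op": "send_rows", "data": {
  "commands": [-35, -1, -0.5, 0, 0, 0.085, 0, -35, 2, -0.5, 0, 0, 0.085, 0, -35, 5, -0.5, 0, 0, 0.085, 0, -34.5, 8, -0.5, 0, 0, 0.085, 0, -33.5, 11, -0.5, 0, 0, 0.085, 0, -32.5, 13.5, -0.5, 0, 0, 0.085, 0, -31, 16.5, -0.5, 0, 0, 0.085, 0, -29.5, 19, -0.5, 0, 0, 0.085, 0, -28, 21.5, -0.5, 0, 0, 0.085, 0, -26, 23.5, -0.5, 0, 0, 0.085, 0]
}}

```text
time: 3.28
ee_pos: [0.4588, 0.0653, 0.3039]
tcp_rot: [0.876, 0.482, 0.004, -0.005]
ft_force: [0.7, 0.2, -0.2]
gripper_width: -0.0
```

```bash
python3 -c "
from plan import *
goto((.405,-.295,.30),4.9,nmax=12)"
```

```text
rows needed 11 t 3.2833 pos [0.4588 0.0653 0.3039] rotvec left [-0.01  -0.009  0.92 ] F [ 0.7  0.2 -0.2] q [-0.35  0.08  0.16  1.96 -0.03  1.1  -0.73]
[-30.3, 13.4, -0.1, -0.001, -0.001, 0.084, 0.0, -29.1, 15.9, 0.0, -0.001, -0.001, 0.084, 0.0, -27.6, 18.3, 0.0, -0.001, -0.001, 0.084, 0.0, -26.0, 20.5, 0.0, -0.001, -0.001, 0.084, 0.0, -24.2, 22.6, 0.1, -0.001, -0.001, 0.084, 0.0, -22.2, 24.5, 0.1, -0.001, -0.001, 0.084, 0.0, -20.1, 26.3, 0.2, -0.001, -0.001, 0.084, 0.0, -17.8, 27.9, 0.2, -0.001, -0.001, 0.084, 0.0, -15.4, 29.3, 0.2, -0.001, -0.001, 0.084, 0.0, -12.9, 30.5, 0.3, -0.001, -0.001, 0.084, 0.0, -10.3, 31.5, 0.3, -0.001, -0.001, 0.084, 0.0]
```

{"op": "send_rows", "data": {
  "commands": [-31, 15, 0, 0, 0, 0.092, 0, -30, 17.5, 0, 0, 0, 0.092, 0, -28.5, 20, 0, 0, 0, 0.092, 0, -26.5, 22.5, 0, 0, 0, 0.092, 0, -24.5, 25, 0, 0, 0, 0.092, 0, -22, 27, 0, 0, 0, 0.092, 0, -19.5, 29, 0, 0, 0, 0.092, 0, -17, 30.5, 0, 0, 0, 0.092, 0, -14, 32, 0, 0, 0, 0.092, 0, -11, 33, 0, 0, 0, 0.092, 0]
}}

```text
time: 4.12
ee_pos: [0.4032, -0.2949, 0.303]
tcp_rot: [1.0, 0.021, 0.008, -0.006]
ft_force: [1.3, -0.4, -0.4]
gripper_width: -0.001
```

```bash
cat > c.py <<'E'
from plan import *
import sys
nm=sys.argv[1]
s=r.read_state();p=r.snapshot('wrist');save(p,sys.argv[2])
for k in [nm+'_box',nm+'_push',nm+'_studs',nm+'_shutter']:
    print(k,[(np.round(toworld(p,q['point'],s),3).tolist(),round(q['confidence'],2)) for q in r.recognise(p,k)[:2]])
B={'tall':(.524,-.2845,np.deg2rad(4.9),.17),'low':(.5185,.241,np.deg2rad(-44.9),.10)}
x,y,a,z=B[nm]
c,ok=cloud(p,s);near=ok&(np.hypot(c[...,0]-x,c[...,1]-y)<.2)
lid=near&(abs(c[...,2]-z)<.008);print('lid z',lid.sum(),np.median(c[lid][:,2]),cv2.minAreaRect((c[lid][:,:2]*1000).astype(np.float32)))
P=c[near]-[x,y,z];rgb=p['image'][near].astype(int)
bx=P[:,0]*np.cos(a)+P[:,1]*np.sin(a);by=-P[:,0]*np.sin(a)+P[:,1]*np.cos(a)
hi=(rgb[:,0]-rgb[:,2]>50)&(P[:,2]>.015)&(abs(by)<.055)
print('hi',hi.sum(),np.round(np.percentile(bx[hi],[1,5,50,95])*1000) if hi.any() else '','by',np.round(np.percentile(by[hi],[2,98])*1000) if hi.any() else '','z',P[hi,2].max() if hi.any() else '')
E
python3 c.py tall w1.png; python3 -c "
from plan import *
goto((.405,-.295,.30),4.9,nmax=12)"
```

```text
tall_box [([0.49, -0.289, 0.181], 0.9)]
tall_push [([0.515, -0.287, 0.18], 0.74)]
tall_studs [([0.488, -0.288, 0.179], 0.57)]
tall_shutter [([0.514, -0.285, 0.179], 0.87)]
lid z 28175 0.1719200732903482 ((482.8152160644531, -288.4207763671875), (150.37574768066406, 155.36489868164062), 3.2383196353912354)
hi 5673 [-50. -48. -35. -20.] by [-45.  42.] z 0.03077852131347722
rows needed 1 t 4.3667 pos [ 0.4038 -0.2926  0.3024] rotvec left [-0.013 -0.015 -0.039] F [-0.2  0.3  0.4] q [ 0.08  0.16  0.57  1.89 -0.12  1.11 -0.83]
[1.0, 2.4, 2.4, -0.013, -0.015, -0.039, 0.0]
```

View pics/w1.png

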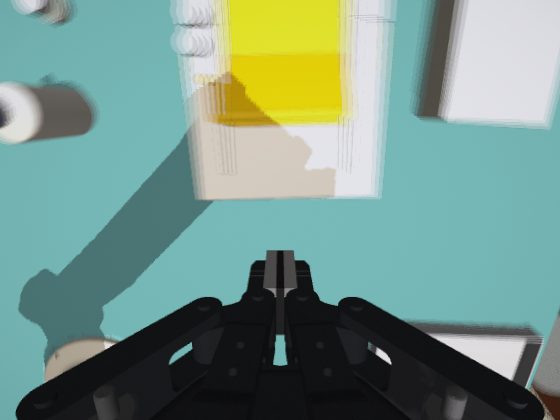

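```bash
python3 -c "
from plan import *
goto((.4433,-.2914,.204),4.9,nmax=12,vmax=30)"
```

```text
rows needed 4 t 4.3667 pos [ 0.4038 -0.2926  0.3024] rotvec left [-0.013 -0.015 -0.039] F [-0.2  0.3  0.4] q [ 0.08  0.16  0.57  1.89 -0.12  1.11 -0.83]
[9.5, 0.5, 24.7, -0.003, -0.004, -0.01, 0.0, 9.6, 0.5, 24.7, -0.003, -0.004, -0.01, 0.0, 9.7, 0.5, 24.7, -0.003, -0.004, -0.01, 0.0, 9.8, 0.5, 24.6, -0.003, -0.004, -0.01, 0.0]
```

{"op": "send_rows", "data": {
  "commands": [9.5, 0.5, 24, -0.003, -0.004, -0.01, 0, 9.5, 0.5, 24, -0.003, -0.004, -0.01, 0, 9.5, 0.5, 24, -0.003, -0.004, -0.01, 0, 9, 0.5, 20, -0.003, -0.004, -0.01, 0, 0, 0, 2, 0, 0, 0, 0]
}}

```text
time: 4.78
ee_pos: [0.4496, -0.2824, 0.2082]
tcp_rot: [0.999, 0.053, 0.004, -0.002]
ft_force: [0.4, 0.6, 0.4]
gripper_width: 0.002
```

```bash
python3 c.py tall w2.png; python3 -c "
from plan import *
goto((.4433,-.2914,.204),4.9,nmax=12,vmax=30)"
```

```text
tall_box [([0.513, -0.287, 0.176], 0.85), ([0.586, -0.019, 0.011], 0.32)]
tall_push [([0.522, -0.29, 0.177], 0.87)]
tall_studs [([0.514, -0.29, 0.183], 0.6)]
tall_shutter [([0.519, -0.284, 0.18], 0.67)]
lid z 59014 0.17226656016584813 ((493.578857421875, -288.485595703125), (167.85504150390625, 150.8528594970703), 4.489254474639893)
hi 14021 [-49. -47. -34. -20.] by [-44.  42.] z 0.030419859935629318
rows needed 1 t 5.0333 pos [ 0.4488 -0.2869  0.213 ] rotvec left [ 0.001 -0.013  0.014] F [ 0.1 -0.4  0.1] q [ 0.09  0.33  0.52  1.92 -0.21  0.93 -0.76]
[-6.1, 3.9, 8.9, 0.001, -0.013, 0.014, 0.0]
```

View pics/w2.png

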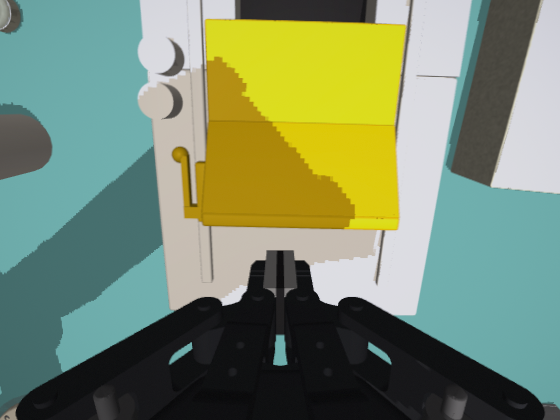

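Wrist view: the shutter face is at about row 222, columns 200–400. The fingertips are behind it near (280,255), with the nub and studs on the left. I'll lower and centre the finger, then approach.

{"op": "send_rows", "data": {
  "commands": [0, 2, 5, 0, -0.006, 0.007, 0, 0, 2, 4, 0, -0.006, 0.007, 0, 0, 0, 0, 0, 0, 0, 0, 3, 0, 0, 0, 0, 0, 0]
}}

```text
time: 5.37
ee_pos: [0.4525, -0.2929, 0.2075]
tcp_rot: [0.999, 0.041, 0.003, 0.002]
ft_force: [0.8, -0.2, 0.4]
gripper_width: 0.001
```

```bash
cat > st.py <<'E'
from h import *
import sys
B={'tall':(.524,-.2845,np.deg2rad(4.9),.17),'low':(.5185,.241,np.deg2rad(-44.9),.10)}
x,y,a,z=B[sys.argv[1]]
s=r.read_state();P=np.array(s['ee_pos'])-[x,y,z]
F=s['ft_force'];T=R.from_quat(s['tcp_rot']).as_matrix()
print('t',s['time'],'TCP box mm',np.round([1000*(P[0]*np.cos(a)+P[1]*np.sin(a)),1000*(-P[0]*np.sin(a)+P[1]*np.cos(a)),1000*P[2]],1),'F box',np.round([F[0]*np.cos(a)+F[1]*np.sin(a),-F[0]*np.sin(a)+F[1]*np.cos(a),F[2]],1),'yaw',np.rad2deg(np.arctan2(T[1,0],T[0,0])).round(1),'tilt',np.round(T[:2,2],3))
E
python3 st.py tall
```

```text
t 5.3667 TCP box mm [-71.9  -2.3  37.5] F box [ 0.7 -0.3  0.4] yaw 4.6 tilt [ 0.007 -0.003]
```

{"op": "send_rows", "data": {
  "commands": [4, 0, 0, 0, 0, 0, 0, 4, 0, 0, 0, 0, 0, 0, 3, 0, 0, 0, 0, 0, 0]
}}

```text
time: 5.62
ee_pos: [0.4646, -0.2925, 0.2082]
tcp_rot: [0.999, 0.04, 0.004, 0.002]
ft_force: [-3.2, -0.4, -0.0]
gripper_width: -0.002
```

```bash
python3 st.py tall
```

```text
t 5.6167 TCP box mm [-59.9  -2.9  38.2] F box [-3.3 -0.2 -0. ] yaw 4.6 tilt [ 0.008 -0.004]
```

{"op": "send_rows", "data": {
  "commands": [4, 0, 0, 0, 0, 0, 0, 4, 0, 0, 0, 0, 0, 0, 4, 0, 0, 0, 0, 0, 0]
}}

```text
time: 5.87
ee_pos: [0.4762, -0.2916, 0.2081]
tcp_rot: [0.999, 0.04, 0.002, 0.002]
ft_force: [-1.7, -0.9, 1.3]
gripper_width: 0.004
```

```bash
python3 st.py tall
```

```text
t 5.8667 TCP box mm [-48.2  -3.   38.1] F box [-1.8 -0.8  1.3] yaw 4.6 tilt [ 0.005 -0.003]
```

{"op": "send_rows", "data": {
  "commands": [3, 0, 0, 0, 0, 0, 0, 2, 0, 0, 0, 0, 0, 0]
}}

```text
time: 6.03
ee_pos: [0.481, -0.2913, 0.2079]
tcp_rot: [0.999, 0.04, 0.001, 0.001]
ft_force: [-8.8, -0.1, 6.3]
gripper_width: -0.0
```

```bash
python3 st.py tall
```

```text
t 6.0333 TCP box mm [-43.5  -3.1  37.9] F box [-8.8  0.7  6.3] yaw 4.6 tilt [ 0.002 -0.003]
```

Force is rising on the first stud as expected; I'll use small steps now.

{"op": "send_rows", "data": {
  "commands": [2, 0, 0, 0, 0, 0, 0, 2, 0, 0, 0, 0, 0, 0]
}}

```text
time: 6.2
ee_pos: [0.4813, -0.2915, 0.2075]
tcp_rot: [0.999, 0.039, -0.003, 0.0]
ft_force: [-7.8, 0.6, 6.0]
gripper_width: 0.003
```

{"op": "send_rows", "data": {
  "commands": [2, 0, 0, 0, 0, 0, 0]
}}

```text
time: 6.28
ee_pos: [0.4814, -0.2916, 0.2072]
tcp_rot: [0.999, 0.039, -0.005, -0.0]
ft_force: [-6.2, 1.2, 4.9]
gripper_width: -0.003
```

```bash
python3 st.py tall
```

```text
t 6.2833 TCP box mm [-43.1  -3.4  37.2] F box [-6.1  1.7  4.9] yaw 4.4 tilt [-0.009 -0.   ]
```

{"op": "send_rows", "data": {
  "commands": [4, 0, 0, 0, 0.01, 0, 0, 4, 0, 0, 0, 0.01, 0, 0]
}}

```text
time: 6.45
ee_pos: [0.4842, -0.2916, 0.2065]
tcp_rot: [0.999, 0.037, 0.001, -0.002]
ft_force: [-9.0, 0.0, 5.2]
gripper_width: -0.001
```

```bash
python3 st.py tall
```

```text
t 6.45 TCP box mm [-40.3  -3.7  36.5] F box [-8.9  0.8  5.2] yaw 4.3 tilt [0.001 0.004]
```

{"op": "send_rows", "data": {
  "commands": [4, 0, 0, 0, 0.005, 0, 0]
}}

```text
time: 6.53
ee_pos: [0.4855, -0.2916, 0.2062]
tcp_rot: [0.999, 0.037, 0.001, -0.003]
ft_force: [-7.2, -0.4, 5.2]
gripper_width: 0.003
```

{"op": "send_rows", "data": {
  "commands": [4, 0, 0, 0, 0.005, 0, 0]
}}

```text
time: 6.62
ee_pos: [0.4875, -0.2915, 0.2059]
tcp_rot: [0.999, 0.036, 0.002, -0.004]
ft_force: [-5.4, 1.5, 4.3]
gripper_width: -0.002
```

```bash
python3 st.py tall
```

```text
t 6.6167 TCP box mm [-37.   -3.8  35.9] F box [-5.2  1.9  4.3] yaw 4.1 tilt [0.003 0.007]
```

{"op": "send_rows", "data": {
  "commands": [3, 0, 0, 0, 0, 0, 0]
}}

```text
time: 6.7
ee_pos: [0.4892, -0.2914, 0.2057]
tcp_rot: [0.999, 0.035, 0.001, -0.004]
ft_force: [-3.9, -0.8, 2.3]
gripper_width: -0.0
```

```bash
python3 st.py tall
```

```text
t 6.7 TCP box mm [-35.3  -3.9  35.7] F box [-4.  -0.5  2.3] yaw 4.0 tilt [0.001 0.008]
```

{"op": "send_rows", "data": {
  "commands": [2, 0, 0, 0, 0, 0, 0]
}}

```text
time: 6.78
ee_pos: [0.4909, -0.2913, 0.2056]
tcp_rot: [0.999, 0.035, 0.0, -0.004]
ft_force: [-1.5, 0.1, 1.7]
gripper_width: 0.0
```

```bash
python3 st.py tall
```

```text
t 6.7833 TCP box mm [-33.5  -3.9  35.6] F box [-1.5  0.3  1.7] yaw 4.0 tilt [0.    0.009]
```

{"op": "send_rows", "data": {
  "commands": [2, 0, 0, 0, 0, 0, 0]
}}

```text
time: 6.87
ee_pos: [0.4934, -0.2911, 0.2056]
tcp_rot: [0.999, 0.035, 0.001, -0.004]
ft_force: [0.1, -0.2, 0.3]
gripper_width: 0.006
```

```bash
python3 st.py tall; python3 c.py tall w3.png
```

```text
t 6.8667 TCP box mm [-31.   -4.   35.6] F box [ 0.1 -0.2  0.3] yaw 4.0 tilt [0.001 0.009]
tall_box [([0.558, -0.284, 0.18], 0.77)]
tall_push [([0.55, -0.288, 0.175], 0.62)]
tall_studs [([0.554, -0.28, 0.18], 0.93)]
tall_shutter [([0.549, -0.283, 0.181], 0.91)]
lid z 65302 0.17210216916030363 ((515.99169921875, -286.6396789550781), (202.7957000732422, 151.572265625), 4.550267696380615)
hi 13927 [-19. -18.  -4.   9.] by [-44.  42.] z 0.030200748977408015
```

View pics/w3.png

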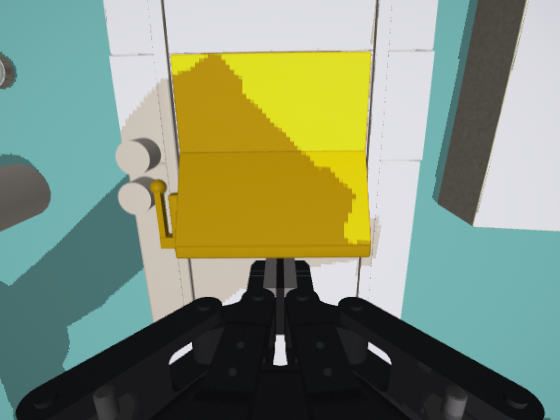

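Force dropped to zero and the nub at (157,187) looks to be between the studs. I'll back off and check from further away.

{"op": "send_rows", "data": {
  "commands": [-10, 0, 0, 0, 0, 0, 0, -15, 0, 0, 0, 0, 0, 0, -5, 0, -15, 0, 0, 0, 0, 0, 0, -30, 0, 0, 0, 0, 10, 0, -20, 0, 0, 0, 0, 0, 0, 0, 0, 0, 0, 0, 0, 0, 0, 0, 0, 0, 0]
}}

```text
time: 7.7
ee_pos: [0.4672, -0.2929, 0.2711]
tcp_rot: [0.999, 0.035, -0.001, -0.005]
ft_force: [-1.0, 0.6, -0.9]
gripper_width: -0.001
```

```bash
python3 st.py tall; python3 c.py tall w4.png; sed -i 's/^for n in/for n in/' a.py; python3 a.py >/dev/null; python3 b.py | head -6; cat > studs.py <<'E'
from h import *
import sys
E

```

```text
t 7.7 TCP box mm [-57.3  -3.5 101.1] F box [-1.   0.6 -0.9] yaw 4.0 tilt [-0.002  0.01 ]
tall_box [([0.532, -0.286, 0.173], 0.68)]
tall_push [([0.553, -0.289, 0.176], 0.85)]
tall_studs [([0.53, -0.285, 0.178], 0.88)]
tall_shutter [([0.551, -0.285, 0.18], 0.73)]
lid z 45977 0.17186796289874154 ((508.9039001464844, -287.44049072265625), (200.4515838623047, 155.82211303710938), 4.326048851013184)
hi 7257 [-16. -14.  -1.  13.] by [-45.  42.] z 0.030609433740944825
tall scene yel bx [-15. -10.  28.  67.  71.] hi bx [-17. -13.   3.  22.] by [-40.  20.]
studs 1566 [-0.158  0.105  0.04   0.143]
[(np.float64(-0.02), 26), (np.float64(-0.01), 25), (np.float64(0.0), 19), (np.float64(0.01), 13), (np.float64(0.02), 9), (np.float64(0.03), 5), (np.float64(0.04), 4), (np.float64(0.05), 5), (np.float64(0.06), 5), (np.float64(0.07), 6)]
tall side yel bx [-66. -20.   8.  67.  72.] hi bx [-70. -49. -12.  13.] by [-44.  13.]
studs 4493 [-0.194  0.014  0.04   0.091]
[(np.float64(-0.08), 143), (np.float64(-0.07), 165), (np.float64(-0.06), 135), (np.float64(-0.05), 134), (np.float64(-0.03), 5), (np.float64(-0.02), 15), (np.float64(-0.01), 23), (np.float64(0.0), 17), (np.float64(0.01), 12), (np.float64(0.02), 7), (np.float64(0.03), 4), (np.float64(0.04), 4), (np.float64(0.05), 4), (np.float64(0.06), 4), (np.float64(0.07), 4)]
```

View pics/w4.png

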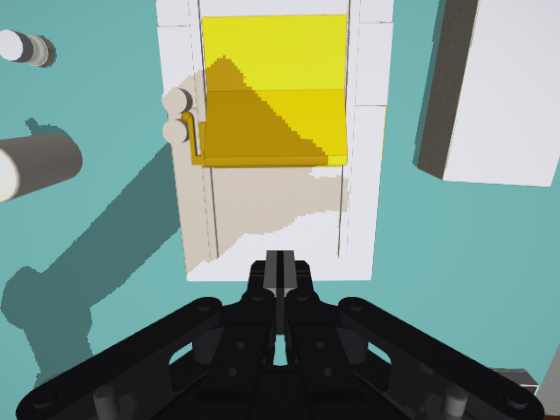

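View pics/crops.png

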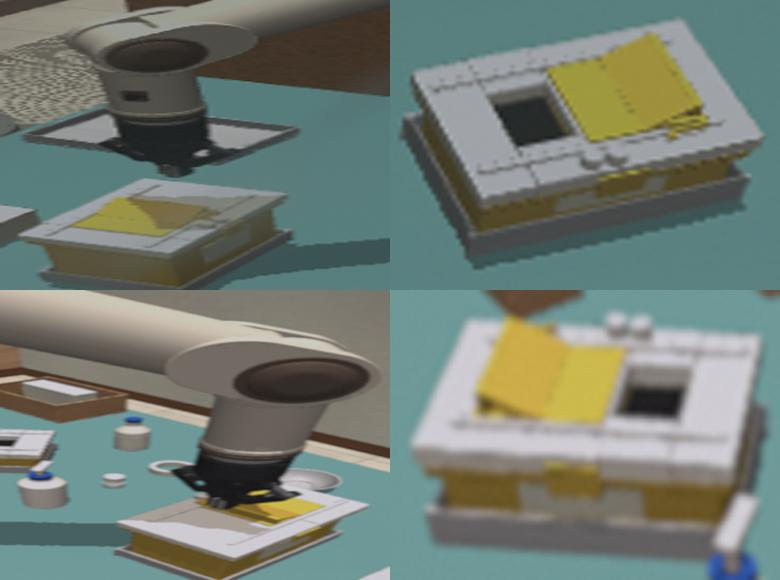

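Tall shutter is in its notch: face at box x ≈ −16 mm (s ≈ 0.059), nub at (186,116) midway between the studs at (177,98) and (175,131). On to the low box.

```bash
python3 -c "
from plan import *
goto((.47,0.02,.31),60)"
```

```text
rows needed 9 t 8.05 pos [ 0.4673 -0.2922  0.2696] rotvec left [-0.012 -0.002 -0.977] F [0.5 0.9 0.7] q [ 0.08  0.31  0.54  1.8  -0.18  1.09 -0.82]
[2.7, -34.6, -4.1, -0.001, 0.0, -0.109, 0.0, 6.4, -34.1, -4.2, -0.001, 0.0, -0.109, 0.0, 10.1, -33.2, -4.2, -0.001, 0.0, -0.109, 0.0, 13.6, -31.9, -4.2, -0.001, 0.0, -0.109, 0.0, 17.0, -30.3, -4.3, -0.001, 0.0, -0.109, 0.0, 20.2, -28.2, -4.3, -0.001, 0.0, -0.109, 0.0, 23.1, -25.9, -4.4, -0.001, 0.0, -0.109, 0.0, 25.8, -23.2, -4.4, -0.001, 0.0, -0.109, 0.0, 28.2, -20.3, -4.5, -0.001, 0.0, -0.109, 0.0]
```

{"op": "send_rows", "data": {
  "commands": [0, 0, -25, 0, 0, 0, 0, 2.5, -34.5, -8, 0, 0, -0.108, 0, 6.5, -34, -4, 0, 0, -0.108, 0, 10, -33, -4, 0, 0, -0.108, 0, 13.5, -32, -4, 0, 0, -0.108, 0, 17, -30, -2, 0, 0, -0.108, 0, 20, -28, -2, 0, 0, -0.108, 0, 23, -26, 0, 0, 0, -0.108, 0, 26, -23, 0, 0, 0, -0.108, 0, 28, -20, 0, 0, 0, -0.108, 0]
}}

```text
time: 8.88
ee_pos: [0.4639, 0.021, 0.3184]
tcp_rot: [0.861, 0.508, -0.004, -0.006]
ft_force: [-0.2, 0.3, -0.2]
gripper_width: -0.004
```

```bash
python3 -c "
from plan import *
goto((.425,.33,.27),135.1,wmax=.122,nmax=11)"
```

```text
rows needed 11 t 8.8833 pos [0.4639 0.021  0.3184] rotvec left [-0.012 -0.008 -1.292] F [-0.2  0.3 -0.2] q [-0.3   0.07  0.22  1.93 -0.02  1.15 -0.58]
[22.9, -16.6, 4.6, -0.001, -0.001, -0.117, 0.0, 24.7, -13.8, 4.6, -0.001, -0.001, -0.117, 0.0, 26.1, -10.8, 4.5, -0.001, -0.001, -0.117, 0.0, 27.2, -7.7, 4.5, -0.001, -0.001, -0.117, 0.0, 27.9, -4.5, 4.5, -0.001, -0.001, -0.117, 0.0, 28.3, -1.2, 4.5, -0.001, -0.001, -0.117, 0.0, 28.2, 2.1, 4.4, -0.001, -0.001, -0.117, 0.0, 27.8, 5.4, 4.4, -0.001, -0.001, -0.117, 0.0, 27.0, 8.6, 4.4, -0.001, -0.001, -0.117, 0.0, 25.8, 11.7, 4.4, -0.001, -0.001, -0.117, 0.0, 24.2, 14.7, 4.4, -0.001, -0.001, -0.117, 0.0]
```

{"op": "send_rows", "data": {
  "commands": [23, -16.5, 4, 0, 0, -0.117, 0, 24.5, -14, 4, 0, 0, -0.117, 0, 26, -11, 4, 0, 0, -0.117, 0, 27, -7.5, 4, 0, 0, -0.117, 0, 28, -4.5, 4, 0, 0, -0.117, 0, 28, -1, 4, 0, 0, -0.117, 0, 28, 2, 4, 0, 0, -0.117, 0, 28, 5.5, 4, 0, 0, -0.117, 0, 27, 8.5, 4, 0, 0, -0.117, 0, 26, 11.5, 4, 0, 0, -0.117, 0]
}}

```text
time: 9.72
ee_pos: [0.4153, 0.3153, 0.2757]
tcp_rot: [0.409, 0.912, -0.001, -0.008]
ft_force: [-0.6, 0.1, 0.3]
gripper_width: -0.002
```

```bash
python3 -c "
from plan import *
goto((.4455,.3135,.19),135.1,nmax=11,vmax=30)"
```

```text
rows needed 4 t 9.7167 pos [0.4153 0.3153 0.2757] rotvec left [-0.008 -0.014 -0.059] F [-0.6  0.1  0.3] q [-0.59  0.23 -0.12  1.85  0.01  1.08  0.02]
[-5.7, 5.5, 21.3, -0.002, -0.003, -0.015, 0.0, -5.7, 5.4, 21.3, -0.002, -0.003, -0.015, 0.0, -5.7, 5.3, 21.4, -0.002, -0.003, -0.015, 0.0, -5.7, 5.1, 21.4, -0.002, -0.003, -0.015, 0.0]
```

{"op": "send_rows", "data": {
  "commands": [-5.5, 5.5, 21, -0.002, -0.003, -0.015, 0, -5.5, 5.5, 21, -0.002, -0.003, -0.015, 0, -5.5, 5, 20, -0.002, -0.003, -0.015, 0, -5, 5, 15, -0.002, -0.003, -0.01, 0, 0, 0, 0, 0, 0, 0, 0, 0, 0, 0, 0, 0, 0, 0]
}}

```text
time: 10.22
ee_pos: [0.4395, 0.325, 0.192]
tcp_rot: [0.372, 0.928, 0.001, -0.004]
ft_force: [0.3, 0.1, 0.8]
gripper_width: -0.004
```

```bash
python3 st.py low; python3 c.py low w5.png;python3 st.py low;  python3 -c "
from plan import *
goto((.4505,.3085,.138),135.1,nmax=11,vmax=20)"
```

```text
t 10.2167 TCP box mm [-115.2    3.8   92. ] F box [0.1 0.3 0.8] yaw 136.3 tilt [-0.007  0.004]
low_box [([0.445, 0.312, 0.099], 0.91)]
low_push [([0.488, 0.275, 0.118], 0.61)]
low_studs [([0.448, 0.308, 0.103], 0.77)]
low_shutter [([0.488, 0.27, 0.114], 0.96)]
lid z 12167 0.10145078075341693 ((481.7440490722656, 276.31829833984375), (149.8601837158203, 127.91621398925781), 45.13423156738281)
hi 1263 [-126. -105.  -72.  -63.] by [-44.  44.] z 0.14663378211032077
t 10.4667 TCP box mm [-115.     4.9   94.1] F box [-0.7 -0.8 -0.5] yaw 136.3 tilt [-0.003  0.007]
rows needed 3 t 10.4667 pos [0.4405 0.3257 0.1941] rotvec left [ 0.002 -0.007  0.022] F [-1.  -0.  -0.5] q [-0.58  0.36 -0.12  1.88  0.04  0.91  0.09]
[-6.5, -1.9, 18.7, 0.001, -0.002, 0.007, 0.0, -6.5, -1.8, 18.7, 0.001, -0.002, 0.007, 0.0, -6.4, -1.8, 18.7, 0.001, -0.002, 0.007, 0.0]
```

View pics/w5.png

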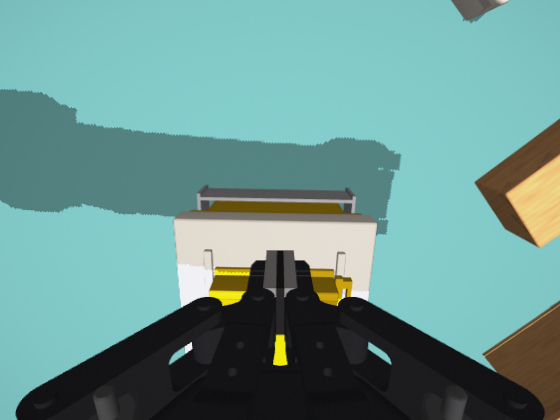

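Wrist view from behind: the shutter's rear edge is at row ~272, columns 210–340, with the fingertips centred on it. Descending.

{"op": "send_rows", "data": {
  "commands": [-6, -2, 18, 0, -0.002, 0.007, 0, -6, -2, 18, 0, -0.002, 0.007, 0, -5, -2, 13, 0, -0.002, 0.007, 0, 0, 0, 2, 0, 0, 0, 0, 0, 0, 0, 0, 0, 0, 0]
}}

```text
time: 10.88
ee_pos: [0.4516, 0.3126, 0.1483]
tcp_rot: [0.382, 0.924, 0.007, 0.003]
ft_force: [-0.3, -0.4, 0.5]
gripper_width: -0.001
```

```bash
python3 st.py low
```

```text
t 10.8833 TCP box mm [-97.9   3.5  48.3] F box [ 0.1 -0.5  0.5] yaw 135.1 tilt [0.011 0.01 ]
```

{"op": "send_rows", "data": {
  "commands": [0, -2, 6, 0, 0, 0, 0, 0, -1, 5, 0, 0, 0, 0, -4, 0, 0, 0, 0, 0, 0, -4, 0, 0, 0, 0, 0, 0]
}}

```text
time: 11.22
ee_pos: [0.4557, 0.3075, 0.1398]
tcp_rot: [0.38, 0.925, 0.009, 0.004]
ft_force: [-0.0, -0.6, 0.6]
gripper_width: -0.0
```

```bash
python3 st.py low
```

```text
t 11.2167 TCP box mm [-91.4   2.8  39.8] F box [ 0.4 -0.5  0.6] yaw 135.3 tilt [0.015 0.014]
```

{"op": "send_rows", "data": {
  "commands": [-5, 0, 0, 0.01, 0, 0, 0, -5, 0, 0.5, 0.01, 0, 0, 0, -6, 0, 0.5, 0, 0, 0, 0, -6, 0, 0, 0, 0, 0, 0, -6, 0, 0, 0, 0, 0, 0, -6, 0, 0, 0, 0, 0, 0]
}}

```text
time: 11.72
ee_pos: [0.4808, 0.2835, 0.1399]
tcp_rot: [0.379, 0.925, -0.0, -0.001]
ft_force: [-2.6, 1.0, 1.8]
gripper_width: -0.002
```

```bash
python3 st.py low
```

```text
t 11.7167 TCP box mm [-56.8   3.5  39.9] F box [-2.6 -1.2  1.8] yaw 135.4 tilt [-0.003  0.001]
```

{"op": "send_rows", "data": {
  "commands": [-6, 0, 0.5, 0, 0, 0, 0, -6, 0, 0.5, 0, 0, 0, 0, -6, 0, 0, 0, -0.005, 0, 0, -6, 0, 0, 0, -0.005, 0, 0, -6, 0, 0, 0, 0, 0, 0]
}}

```text
time: 12.13
ee_pos: [0.502, 0.2628, 0.139]
tcp_rot: [0.379, 0.926, -0.001, 0.001]
ft_force: [0.5, -0.3, 0.5]
gripper_width: 0.004
```

```bash
python3 st.py low
```

```text
t 12.1333 TCP box mm [-27.    3.8  39. ] F box [0.6 0.2 0.5] yaw 135.5 tilt [ 0.001 -0.004]
```

{"op": "send_rows", "data": {
  "commands": [-7, 0, 0, 0, 0, 0, 0, -7, 0, 0, 0, -0.005, 0, 0, -7, 0, 0, 0, -0.005, 0, 0]
}}

```text
time: 12.38
ee_pos: [0.5122, 0.2525, 0.1388]
tcp_rot: [0.377, 0.926, -0.003, 0.001]
ft_force: [-0.4, 0.2, -0.1]
gripper_width: 0.004
```

```bash
python3 st.py low
```

```text
t 12.3833 TCP box mm [-12.6   3.7  38.8] F box [-0.4 -0.1 -0.1] yaw 135.7 tilt [-0.001 -0.005]
```

{"op": "send_rows", "data": {
  "commands": [-4, 0, 0, 0, 0, 0, 0, -4, 0, 0, 0, 0, 0, 0]
}}

```text
time: 12.55
ee_pos: [0.519, 0.2459, 0.1388]
tcp_rot: [0.377, 0.926, -0.002, 0.001]
ft_force: [-15.3, 13.3, 4.6]
gripper_width: 0.002
```

```bash
python3 st.py low
```

```text
t 12.55 TCP box mm [-3.1  3.8 38.8] F box [-20.2  -1.4   4.6] yaw 135.7 tilt [-0.001 -0.005]
```

20 N at TCP −3 mm means the final stop. I'll retract, lift and check.

{"op": "send_rows", "data": {
  "commands": [6, 0, 0, 0, 0, 0, 0, 15, 0, 0, 0, 0, 0, 0, 15, 0, -15, 0, 0, 0, 0, 10, 0, -30, 0, 0, 0, 0, 20, 0, -35, 0, 0, 0, 0, 35, 0, -25, 0, 0, 0, 0, 35, 0, -15, 0, 0, 0, 0, 30, 0, -10, 0, 0, 0, 0, 0, 0, 0, 0, 0, 0, 0, 0, 0, 0, 0, 0, 0, 0]
}}

```text
time: 13.38
ee_pos: [0.406, 0.3583, 0.2723]
tcp_rot: [0.385, 0.923, -0.003, 0.005]
ft_force: [-0.1, -1.1, -0.9]
gripper_width: 0.001
```

```bash
python3 st.py low; python3 a.py | grep -v '^\['; python3 b.py
```

```text
t 13.3833 TCP box mm [-162.5    3.7  172.3] F box [ 0.7 -0.8 -0.9] yaw 134.7 tilt [ 0.008 -0.009]
scene tall 1562 ((523.8995361328125, -283.6669921875), (236.31764221191406, 154.6112823486328), 4.810858726501465) 0.17092077911651604 high 138 [ 0.51936154 -0.28382791  0.19468874] 0.20380547956909711
scene low 1941 ((517.06787109375, 241.32949829101562), (158.2400360107422, 233.61488342285156), 45.1783561706543) 0.10142644357932618 high 5670 [0.41230269 0.33421753 0.55885793] 0.7366634229896483
side tall 5470 ((524.1387939453125, -284.8091735839844), (233.4207000732422, 151.73876953125), 5.051209449768066) 0.169463904121196 high 289 [ 0.51358754 -0.28703892  0.19408592] 0.19898397813926116
side low 2092 ((518.8136596679688, 241.72792053222656), (156.2548828125, 233.21273803710938), 44.969810485839844) 0.10037655200773127 high 4960 [0.39578523 0.32122625 0.48672715] 0.6585066760539251
tall scene yel bx [-15. -10.  23.  66.  71.] hi bx [-17. -13.   2.  21.] by [-41.  41.]
studs 90 [-0.053  0.117  0.041  0.076]
[(np.float64(-0.03), 22), (np.float64(-0.02), 25), (np.float64(-0.01), 24), (n
[... 572 characters left out ...]
 scene yel bx [ 9. 12. 47. 92. 96.] hi bx [ 8. 10. 25. 45.] by [-43.  46.]
studs 784 [-0.196  0.104  0.04   0.077]
[(np.float64(0.0), 27), (np.float64(0.01), 25), (np.float64(0.02), 20), (np.float64(0.03), 16), (np.float64(0.04), 10), (np.float64(0.05), 6), (np.float64(0.06), 7), (np.float64(0.07), 7), (np.float64(0.08), 6), (np.float64(0.09), 8)]
low side yel bx [ 8. 12. 46. 92. 96.] hi bx [ 8. 10. 25. 40.] by [-45.  42.]
studs 82 [-0.159  0.049  0.041  0.078]
[(np.float64(0.0), 24), (np.float64(0.01), 25), (np.float64(0.02), 21), (np.float64(0.03), 15), (np.float64(0.04), 10), (np.float64(0.05), 5), (np.float64(0.06), 5), (np.float64(0.07), 5), (np.float64(0.08), 5), (np.float64(0.09), 5)]
```

View pics/crops.png

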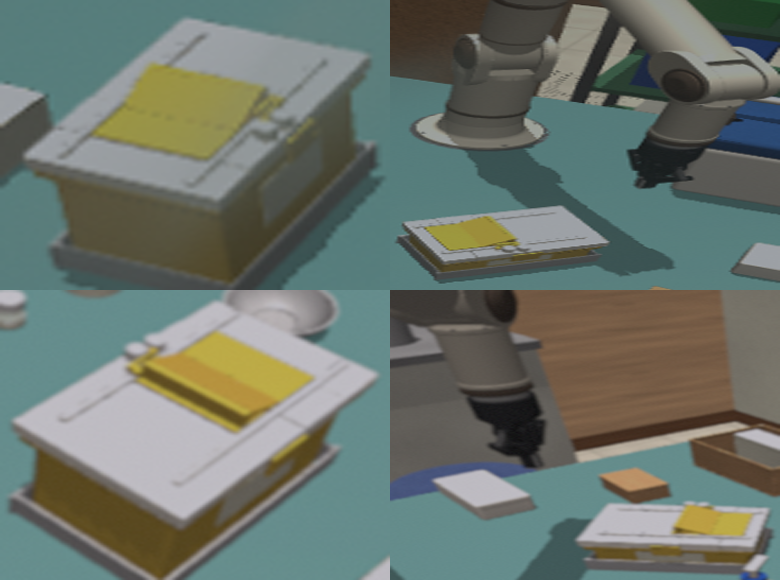

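Both shutters cover their openings. The tall face is at −16 mm (s ≈ 0.059) and the low face at +8 mm (s ≈ 0.082). The arm is clear, so I'm handing in.

```bash
python3 -c "
from h import *
print(r.close_job())"
```

```text
the job is handed in; nothing more can be done
None
```

Both shutters were pushed as asked, tall box first, and I handed the job in after about 13.6 s on the robot's clock, with the arm raised and touching nothing.

- **Tall box:** I pushed its shutter over the first stud until the force dropped to zero, then backed off. Afterwards the push face stood at about −16 mm in the box frame, a travel of about 0.059. The wrist picture showed the nub between the two studs, and a later look from both fixed cameras showed it had stayed there (−16 to −18 mm). An earlier picture, taken with the finger still in front of it, read about 2 mm short.
- **Low box:** I pushed its shutter past the click and over the second stud until it stopped against about 20 N. Both cameras then put the push face at about +8 mm, a travel of about 0.082.
- **Forces and bystanders:** The largest force I read was about 20 N, at the low box's final stop. I picked nothing up and routed the arm clear of the other things, but I did not measure their positions again at the end.

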